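# Tip two standing fish tins down flat, lids up

### The arm

A 7-joint arm with a two-finger parallel gripper is mounted at the origin on a cart in front of the work surface, level with it; the furniture and walls round the work are solid. World frame = base frame: x ahead of the robot, y to its left, z up, the work surface at z = 0. Lengths are in m, angles in rad, forces in N, time in s.
With the tool pointing down it reaches from about 0.425 to 0.925 m from the base axis. Payload 6.8 kg.
Tool frame: the origin (TCP) lies at the very end of the fingers, on their centre line; the grasp point (between the pads) lies 19 mm behind it; z points along the fingers, y is the line along which they close (so a half turn about z gives the same grasp; the last joint's range is limited). The gripper opens to 85 mm and grips with 20 to 120 N. Pads are 22 mm wide; open, the fingers measure 114 mm over their backs; the gripper's body (76 mm by 85 mm) begins 54 mm behind the grasp point. The pads swing forward as they close: fully open they stand 13 mm farther back than shut.
Start: joints at [1.082, 0.477, 0.022, 1.555, -0.011, 1.109, -0.083], TCP at [0.251, -0.627, 0.21] pointing down, gripper open.
Joint ranges: [-2.96, 2.96], [-0.34, 2.1], [-1.41, 1.46], [0.24, 2.44], [-1.37, 4.51], [0.17, 1.92], [-2.96, 2.96]. Speed limits (rad/s): [2.39, 2.39, 3.14, 3.14, 3.14, 3.14, 3.14].

### API

Orientations are given as a unit quaternion [w, x, y, z].
In Python, from station import * gives the robot as it stands.
- The arm moves only by the tool jog_arm, never from a script. Its argument "moves" is one flat list of numbers, 7 for each row, row after row: the shift along the tool's x, y, z normalised to -1 to 1, where 1 is 20 mm, then the turn, a rotation vector about the tool's x, y, z normalised to -1 to 1, where 1 is 4 degrees, then the opening, from 0 (shut) to 1 (fully open). In form: [x, y, z, rx, ry, rz, claw, x, y, z, rx, ry, rz, claw, ...]. A call has exactly 8 rows; each row shifts and turns the commanded pose from where the row before left it, along the tool's axes as they then stand; what a row does not reach is not made up. A row lasts 1/12 s, in which the tool goes at most 41.7 mm and 7.16 degrees, less where a joint would pass 70% of its speed; a pose out of reach is approached as far as the arm can. A call with a number of a shift or a turn outside -1 to 1 is refused whole. A call with a gripper value outside its range is refused whole. The fingers move at their own pace and stop on an object; "grip_force" is the grip in N (left out, the last holds). Time passes only in rows, so rows that do not move let the fingers close, or fill a call up. It gives the time, the measured TCP pose, the force, the opening and the grip force at its end, in the units of the state.
- get_obs(): the state, without advancing time (a new reading comes with each control period).
- read_camera(name): name is "side" or "top"; returns a dict with "color" (400x640x3 uint8, blue, green, red), "fx", "fy", "cx", "cy" (pixels), "k1" (the pictures are not rectified: a ray, as slopes to the right and down, at radius r is drawn at 1 + k1 r^2 times it, then the intrinsics apply), "rvec" (rotation vector, rad) and "tvec" (3), from world to camera coordinates, as OpenCV has them. Camera axes: x right, y down, z forward; pixel columns grow to the right and rows downward; lengths in m; the calibration is good to about 2 mm. A picture is of the moment at which its call begins. There is no depth.
- hand_in(): hands the job in; it is judged then, once.
The state is a dict: "t": time; "q": joint angles; "joint_vel": joint speeds; "joint_torque": joint torques, N m; "eef_pos": TCP position; "tool_rot": TCP orientation; "contact_force": force on the tool from outside, world axes, zero at the start; "torque": the same for the moment, N m; "gripper_width": opening from 0.0 (shut) to 1.0 (fully open); "grasp_force": force on a finger pad.
Only numpy, scipy, OpenCV 4.12 (cv2) and the standard library are available. Lean on these libraries where they do the work, as an engineer would, in place of code of your own. Each camera call takes 0.05 s, during which the arm holds its last target. There are 200 camera calls.

### The job

Two flat fish tins have been left standing on a long side, like books. With the fingertips, push each one over on the spot so that it lies flat on the worktop with its lid up, ready to be opened. Only push them: do not pick them up or shove them along the worktop, and leave the spice jar, the salt shaker and the dropper bottle alone.

Things in the scene. Friction and masses are not known exactly. Their poses are not given: they have to be found in the camera images.
- tin_1: Flat oblong fish tin, 63 x 105 x 25 mm, 0.15 kg, cream sides, dark lid; at left start. Origin: centre of underside; own x across (63), y along (105), z out of the lid. Stands on a long side, origin 27 mm up, top edge 57 mm up, lid facing any way and leaning back 8 deg (sides taper to the underside). Pushed high up on the lid, it tips over its lower edge onto its underside; pushed low it slides.
- tin_2: Flat oblong fish tin, 63 x 105 x 25 mm, 0.15 kg, cream sides, dark lid; at right start. Origin: centre of underside; own x across (63), y along (105), z out of the lid. Stands on a long side, origin 27 mm up, top edge 57 mm up, lid facing any way and leaning back 8 deg (sides taper to the underside). Pushed high up on the lid, it tips over its lower edge onto its underside; pushed low it slides.
- spice_jar: Spice jar with green cap, 46 mm wide, 106 mm tall, stands loose between and beyond the tins. Origin: centre of its underside, z up.
- salt: Salt shaker with grey cap, 44 mm wide, 90 mm tall, stands loose between the tins, nearer the robot. Origin: centre of its underside, z up.
- dropper: Small brown dropper bottle with black top, 33 mm wide, 102 mm tall, stands loose to the right of the right tin. Origin: centre of its underside, z up.
Not all that is in view belongs to the job. What is shaped like the tin_1 but pink is not meant.

How it is judged:
At the end, for the whole second after the job is handed in: Both tins lie at rest flat on the worktop, lid up (within 7 degrees), each origin within 13 cm of where it stood (tipping alone moves it about 4 cm); spice jar, salt shaker and dropper bottle upright within 3 cm of their places (angle between each of tin_1, tin_2's own z axis and vertical below 0.12 rad and height (world z) of each of tin_1, tin_2 below 0.008 m and linear speed of each of tin_1, tin_2 below 0.02 m/s and distance of each of tin_1, tin_2 from where it was at the start of the episode below 0.13 m and distance of each of spice_jar, salt, dropper from where it was at the start of the episode below 0.03 m and angle between each of spice_jar, salt, dropper's own z axis and vertical below 0.15 rad); the robot touches nothing.
It fails at once if a tin is lifted off the worktop (origin above 5 cm) (height (world z) of any of tin_1, tin_2 above 0.05 m).
It fails at once if a tin is shoved or carried more than 13 cm from where it stood (distance of any of tin_1, tin_2 from where it was at the start of the episode above 0.13 m).
It fails at once if a bystander is pushed more than 3 cm or tipped (distance of any of spice_jar, salt, dropper from where it was at the start of the episode above 0.03 m or angle between any of spice_jar, salt, dropper's own z axis and vertical above 0.3 rad).
It also fails if it takes over 40 s, if anything falls off the work surface, if the arm or the gripper's body presses on something with over 40 N, if the wrist force passes 120 N, or if a joint passes its speed limit or range.

## Working session

There is one attempt and no reset: what is moved stays moved. The work goes in short steps, Python scripts to look and compute and a tool call to move; the robot and the scene stay as the last step left them, time stands still between calls to the robot, and variables do not carry over. Pictures are saved under pics/ and viewed, at most 10 in all, crops included, and the job is handed in when it is done.

Besides the shell and the picture viewer there is one more tool, called after ">>>" as a command line: name --argument value ..., lists and objects as JSON in quotes. jog_arm: Moves the arm, as the interface text tells. Scaled input: -1 to 1 covers 20 mm each way for a shift and 4 degrees each way for a turn. Its arguments: {"type":"object","properties":{"moves":{"type":"array"},"grip_force":{"type":"number"}},"required":["moves"]}

```bash
ls; mkdir -p pics
python3 - <<'E'
from station import *
import cv2
o=get_obs();print(o['t'],o['eef_pos'],o['tool_rot'],o['gripper_width'])
for n in('top','side'):
    c=read_camera(n);cv2.imwrite(f'pics/{n}0.png',c['color']);print({k:v for k,v in c.items() if k!='color'})
E
```

```text
pics
0.0 [ 0.25059707 -0.62609398  0.20903653] [-8.62657667e-04  9.81932700e-01  1.89228371e-01 -2.27584191e-04] 0.9996541369708961
{'fx': 480.2446158383289, 'fy': 480.2446158383289, 'cx': 324.0421669410967, 'cy': 194.35288195585895, 'k1': 0.006430065827145042, 'rvec': array([ 2.10485015, -2.15983919,  0.16456694]), 'tvec': array([-0.08199875,  0.59227912,  1.061782  ])}
{'fx': 513.1311206196916, 'fy': 513.1311206196916, 'cx': 321.24063179062233, 'cy': 200.40806219098926, 'k1': -0.16457758506584588, 'rvec': array([ 0.45185692, -2.65186903,  1.32743989]), 'tvec': array([0.5286154 , 0.21586754, 1.06513902])}
```

View pics/top0.png

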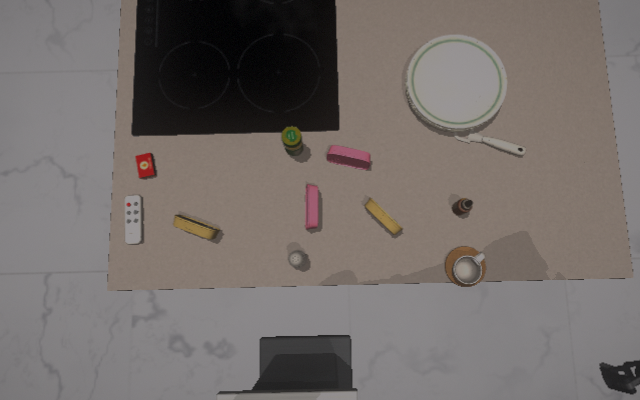

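View pics/side0.png

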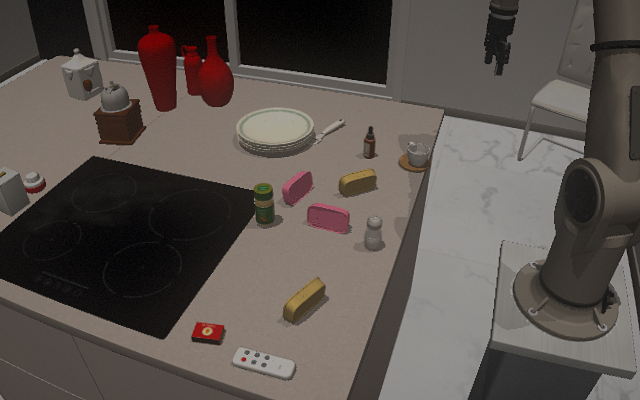

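The candidates are cream tins at top-view (196,228) and (383,217), and pink decoys at (312,207) and (349,157). By the description I choose the two cream ones. Next I check the lid sides in one close crop.

```bash
cat > h.py <<'E'
import numpy as np,cv2
from station import *
def K(c): return np.array([[c['fx'],0,c['cx']],[0,c['fy'],c['cy']],[0,0,1]]),np.array([c['k1'],0,0,0,0.])
def ray(c,px):
    k,d=K(c);u=cv2.undistortPoints(np.array([[px]],float),k,d)[0,0]
    R=cv2.Rodrigues(c['rvec'])[0];return -R.T@c['tvec'],R.T@np.array([u[0],u[1],1])
def at(c,px,z):
    o,d=ray(c,px);return o+d*(z-o[2])/d[2]
def proj(c,P):
    k,d=K(c);return cv2.projectPoints(np.array(P,float).reshape(-1,3),c['rvec'],c['tvec'],k,d)[0][:,0]
E
python3 - <<'E'
from h import *
t=cv2.imread('pics/top0.png');s=cv2.imread('pics/side0.png')
f=lambda i,x,y:cv2.resize(i[y:y+50,x:x+66],(396,300),interpolation=cv2.INTER_CUBIC)
im=np.vstack([np.hstack([f(t,163,203),f(t,350,192)]),np.hstack([f(s,272,274),f(s,325,157)])])
cv2.imwrite('pics/crop.png',cv2.convertScaleAbs(im,alpha=1.3))
c=read_camera('top')
for n,p,z in[('t1',(196,226),.055),('t2',(383,215),.055),('pinkA',(312,207),.05),('pinkB',(349,157),.05),('spice',(291,133),.106),('salt',(295,258),.09),('drop',(467,203),.1)]:print(n,at(c,p,z).round(3))
E
```

```text
t1 [0.524 0.196 0.055]
t2 [ 0.538 -0.23   0.055]
pinkA [ 0.561 -0.069  0.05 ]
pinkB [ 0.676 -0.158  0.05 ]
spice [ 0.721 -0.027  0.106]
salt [ 0.444 -0.031  0.09 ]
drop [ 0.554 -0.409  0.1  ]
```

View pics/crop.png

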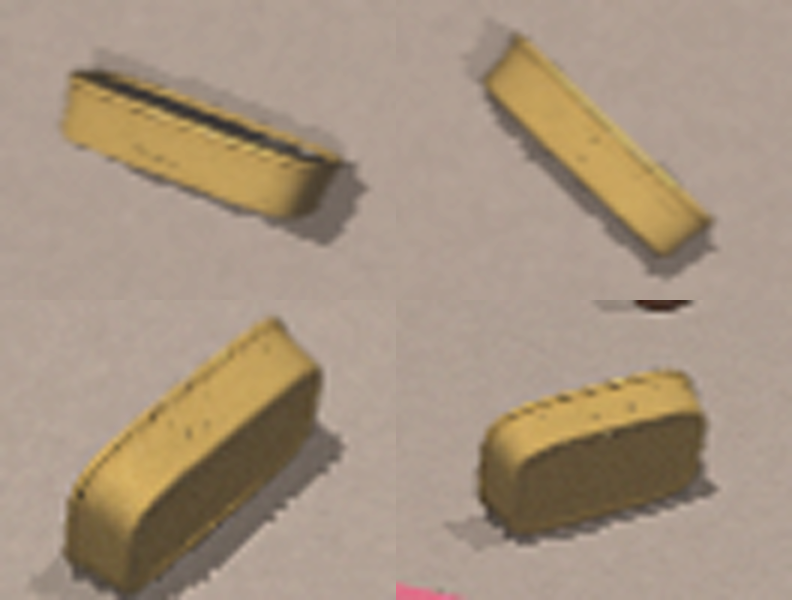

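Crop: tin_1's dark lid shows on the upper edge (away from the robot). tin_2's lid rim is on its upper-right edge, and the side view shows both undersides, facing the robot and the side camera. Each tin therefore gets pushed from its far side back toward the robot.

Run:
```python
from h import *
o=get_obs();from scipy.spatial.transform import Rotation as Ro
w=o['tool_rot'];R=Ro.from_quat(w[[1,2,3,0]] if hasattr(w,'shape') else w[1:]+w[:1]).as_matrix();p=np.array(o['eef_pos'])
c=read_camera('top');s=read_camera('side')
for n,a,b in[('t2',(370.7,197.8),(402.7,229)),('t1',(175.5,216.3),(218,230))]:
    A,B=at(c,a,.056),at(c,b,.056);d=B-A;L=np.linalg.norm(d);d/=L;m=(A+B)/2
    nrm=np.array([-d[1],d[0],0]);nrm*=np.sign(nrm[0])
    g=m+.042*nrm
    print(n,'len',L.round(3),'mid',m.round(3),'normal',nrm.round(3),np.degrees(np.arctan2(nrm[1],nrm[0])).round(1),'pre',g.round(3))
    print(' side px of A,B',proj(s,[A,B]).round(0).tolist())
    print(' tool shift(start) mm',(R.T@(g-p)*1e3).round(0))
print(o['t'],R.round(2).tolist())
```

```text
t2 len 0.101 mid [ 0.541 -0.239  0.056] normal [ 0.687 -0.726  0.   ] -46.6 pre [ 0.57  -0.269  0.056]
 side px of A,B [[340.0, 177.0], [374.0, 168.0]]
 tool shift(start) mm [ 429. -213.  154.]
t1 len 0.103 mid [0.53  0.194 0.056] normal [ 0.945 -0.328  0.   ] -19.2 pre [0.57  0.18  0.056]
 side px of A,B [[287.0, 302.0], [320.0, 273.0]]
 tool shift(start) mm [ 596. -630.  154.]
0.15 [[0.93, 0.37, -0.0], [0.37, -0.93, 0.0], [-0.0, -0.0, -1.0]]
```

>>> jog_arm --moves '[0.9, -0.45, 0, 0, 0, 0, 0, 0.9, -0.45, 0, 0, 0, 0, 0, 0.9, -0.45, 0, 0, 0, 0, 0, 0.9, -0.45, 0, 0, 0, 0, 0, 0.9, -0.45, 0, 0, 0, 0, 0, 0.9, -0.45, 0, 0, 0, 0, 0, 0.9, -0.45, 0, 0, 0, 0, 0, 0.9, -0.45, 0, 0, 0, 0, 0]'

```text
t: 0.92
eef_pos: [0.3583, -0.5055, 0.21]
tool_rot: [-0.0, 0.982, 0.189, -0.0]
contact_force: [0.3, 0.3, -0.2]
gripper_width: 0.0
grasp_force: 0.0
```

>>> jog_arm --moves '[0.9, -0.45, 0, 0, 0, 0, 0, 0.9, -0.45, 0, 0, 0, 0, 0, 0.9, -0.45, 0, 0, 0, 0, 0, 0.9, -0.45, 0, 0, 0, 0, 0, 0.9, -0.45, 0, 0, 0, 0, 0, 0.9, -0.45, 0, 0, 0, 0, 0, 0.9, -0.45, 0, 0, 0, 0, 0, 0.9, -0.45, 0, 0, 0, 0, 0]'

```text
t: 1.58
eef_pos: [0.4652, -0.3851, 0.21]
tool_rot: [-0.0, 0.982, 0.189, -0.0]
contact_force: [-0.1, 0.1, 0.1]
gripper_width: 0.001
grasp_force: 0.0
```

>>> jog_arm --moves '[0.9, -0.45, 0, 0, 0, 0, 0, 0.9, -0.45, 0, 0, 0, 0, 0, 0.9, -0.45, 0, 0, 0, 0, 0, 0.9, -0.45, 0, 0, 0, 0, 0, 0.9, -0.45, 0, 0, 0, 0, 0, 0.9, -0.45, 0, 0, 0, 0, 0, 0, 0, 0, 0, 0, -0.9, 0, 0, 0, 0, 0, 0, -0.9, 0]'

```text
t: 2.25
eef_pos: [0.5461, -0.2937, 0.2098]
tool_rot: [-0.0, 0.967, 0.254, 0.0]
contact_force: [-0.7, -1.2, 0.7]
gripper_width: 0.003
grasp_force: 0.0
```

>>> jog_arm --moves '[0, 0, 0, 0, 0, -0.9, 0, 0, 0, 0, 0, 0, -0.9, 0, 0, 0, 0, 0, 0, -0.9, 0, 0, 0, 0, 0, 0, -0.9, 0, 0, 0, 0, 0, 0, 0, 0, 0, 0, 0, 0, 0, 0, 0, 0, 0, 0, 0, 0, 0, 0, 0, 0, 0, 0, 0, 0, 0]'

```text
t: 2.92
eef_pos: [0.5449, -0.2957, 0.21]
tool_rot: [-0.0, 0.929, 0.369, -0.0]
contact_force: [-1.0, -0.7, 0.4]
gripper_width: 0.001
grasp_force: 0.0
```

>>> jog_arm --moves '[0.46, 0, 1, 0, 0, 0, 0, 0.46, 0, 1, 0, 0, 0, 0, 0.46, 0, 1, 0, 0, 0, 0, 0.46, 0, 1, 0, 0, 0, 0, 0, 0, 1, 0, 0, 0, 0, 0, 0, 1, 0, 0, 0, 0, 0, 0, 1, 0, 0, 0, 0, 0, 0, 1, 0, 0, 0, 0]'

```text
t: 3.58
eef_pos: [0.5718, -0.2703, 0.0491]
tool_rot: [0.0, 0.929, 0.37, 0.0]
contact_force: [0.1, -0.0, 0.5]
gripper_width: -0.004
grasp_force: 0.0
```

>>> jog_arm --moves '[0, 0, 0.3, 0, 0, 0, 0, 0, -0.3, 0, 0, 0, 0, 0, 0, -0.3, 0, 0, 0, 0, 0, 0, -0.3, 0, 0, 0, 0, 0, 0, -0.3, 0, 0, 0, 0, 0, 0, -0.3, 0, 0, 0, 0, 0, 0, -0.3, 0, 0, 0, 0, 0, 0, 0, 0, 0, 0, 0, 0]'

```text
t: 4.25
eef_pos: [0.5461, -0.243, 0.0445]
tool_rot: [-0.0, 0.929, 0.37, -0.0]
contact_force: [-0.2, -0.2, 0.4]
gripper_width: -0.0
grasp_force: 0.0
```

```bash
cat > v.py <<'E'
from h import *
import sys
n=sys.argv[1];x,y,X,Y=map(int,sys.argv[2:6])
a=read_camera('top')['color'][y:y+100,x:x+130];b=read_camera('side')['color'][Y:Y+100,X:X+130]
cv2.imwrite(f'pics/{n}.png',cv2.resize(np.hstack([a,b]),(780,300),interpolation=cv2.INTER_CUBIC))
E
python3 v.py a 320 160 290 120
```

```text
(no output)
```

View pics/a.png

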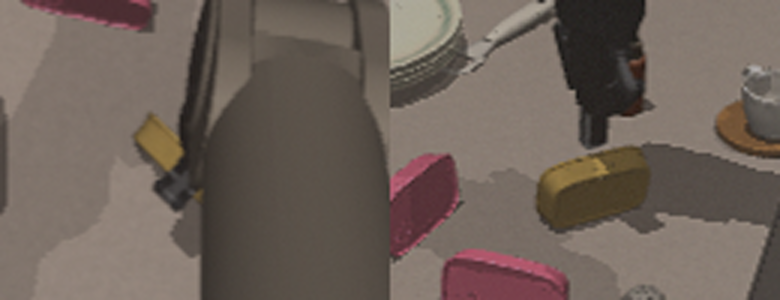

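The side view shows tin_2 still standing, with the fingertip just behind its rim at about side (358,168). I keep pushing.

>>> jog_arm --moves '[0, -0.3, 0, 0, 0, 0, 0, 0, -0.3, 0, 0, 0, 0, 0, 0, -0.3, 0, 0, 0, 0, 0, 0, -0.3, 0, 0, 0, 0, 0, 0, -0.3, 0, 0, 0, 0, 0, 0, 0, 0, 0, 0, 0, 0, 0, 0, 0, 0, 0, 0, 0, 0, 0, 0, 0, 0, 0, 0]'

```text
t: 5.02
eef_pos: [0.5265, -0.2226, 0.0441]
tool_rot: [0.0, 0.929, 0.37, 0.0]
contact_force: [0.7, -0.3, 0.3]
gripper_width: -0.004
grasp_force: 0.0
```

```bash
python3 v.py b 320 160 290 120
```

```text
(no output)
```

View pics/b.png

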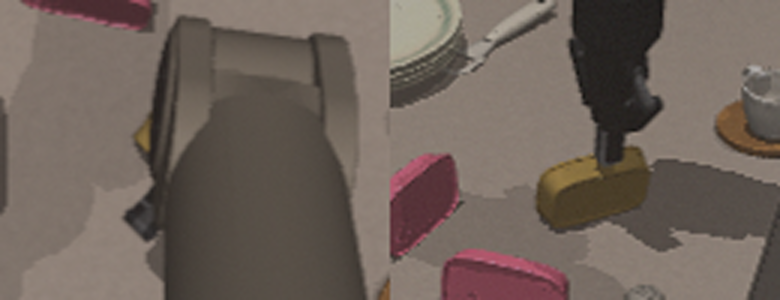

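Run:
```python
from h import *
s=read_camera('side');t=read_camera('top');o=get_obs();print(o['eef_pos'],o['contact_force'])
for c,n in((s,'s'),(t,'t')):
  print(n,proj(c,[o['eef_pos'],[.541,-.239,.056],[.52,-.216,.056],[.541,-.239,0]]).round(1).tolist())
i=s['color'][140:215,320:420]
cv2.imwrite('pics/c.png',cv2.resize(i,(800,600),interpolation=cv2.INTER_CUBIC))
```

```text
[ 0.52648922 -0.22271316  0.04400024] [-0.4503632  -0.20615643  0.02096653]
s [[361.1, 180.6], [357.7, 172.5], [363.1, 178.7], [356.7, 189.8]]
t [[379.4, 220.5], [386.8, 213.4], [377.1, 222.8], [384.1, 216.2]]
```

View pics/c.png

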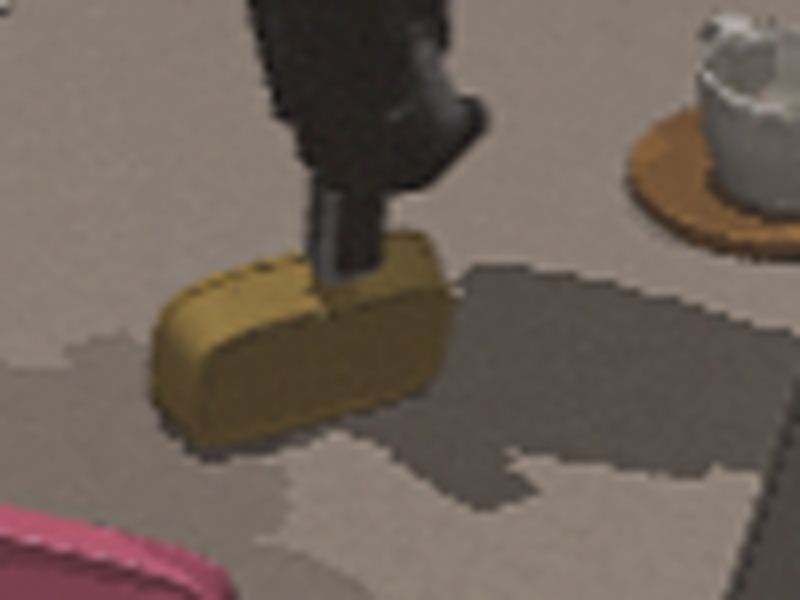

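The crop shows the fingertip at side (363,175), about 13 mm higher than the TCP projection (361,180.6). It passed just over tin_2, which still stands untouched. I go back and push about 11 mm lower.

>>> jog_arm --moves '[0, 0, -0.6, 0, 0, 0, 0, 0, 0.8, 0, 0, 0, 0, 0, 0, 0.8, 0, 0, 0, 0, 0, 0, 0.8, 0, 0, 0, 0, 0, 0, 0.8, 0, 0, 0, 0, 0, 0, 0, 0.6, 0, 0, 0, 0, 0, 0, 0.5, 0, 0, 0, 0, 0, 0, 0, 0, 0, 0, 0]'

```text
t: 5.88
eef_pos: [0.5678, -0.2674, 0.0313]
tool_rot: [-0.002, 0.929, 0.37, -0.002]
contact_force: [-0.7, 0.6, -0.5]
gripper_width: -0.005
grasp_force: 0.0
```

>>> jog_arm --moves '[0, -0.4, 0, 0, 0, 0, 0, 0, -0.4, 0, 0, 0, 0, 0, 0, -0.4, 0, 0, 0, 0, 0, 0, -0.4, 0, 0, 0, 0, 0, 0, -0.4, 0, 0, 0, 0, 0, 0, -0.4, 0, 0, 0, 0, 0, 0, 0, 0, 0, 0, 0, 0, 0, 0, 0, 0, 0, 0, 0]'

```text
t: 6.55
eef_pos: [0.5371, -0.2337, 0.0343]
tool_rot: [0.0, 0.929, 0.37, 0.0]
contact_force: [0.2, -0.2, 1.0]
gripper_width: -0.001
grasp_force: 0.0
```

Run:
```python
from h import *
s=read_camera('side')
cv2.imwrite('pics/d.png',cv2.resize(s['color'][140:215,320:420],(640,480),interpolation=cv2.INTER_CUBIC))
```

```text
(no output)
```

View pics/d.png

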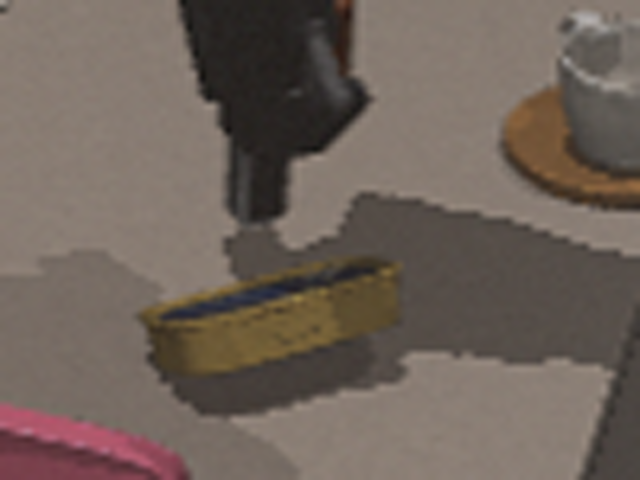

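Crop: tin_2 is tipping with its dark lid up (around 270,300 in the crop). I lift and go to tin_1.

>>> jog_arm --moves '[0, 0, -1, 0, 0, 0, 0, 0, 0, -1, 0, 0, 0, 0, 0, 0, -1, 0, 0, 0, 0, 0, 0, -1, 0, 0, 0, 0, 0, 0, -1, 0, 0, 0, 0, 0, 0, -1, 0, 0, 0, 0, 0, 0, -1, 0, 0, 0, 0, 0, 0, -1, 0, 0, 0, 0]'

```text
t: 7.27
eef_pos: [0.5375, -0.2345, 0.1951]
tool_rot: [0.0, 0.929, 0.37, 0.0]
contact_force: [0.4, 1.0, 0.0]
gripper_width: 0.0
grasp_force: 0.0
```

>>> jog_arm --moves '[0.96, -0.87, 0, 0, 0, 0, 0, 0.96, -0.87, 0, 0, 0, 0, 0, 0.96, -0.87, 0, 0, 0, 0, 0, 0.96, -0.87, 0, 0, 0, 0, 0, 0.96, -0.87, 0, 0, 0, 0, 0, 0.96, -0.87, 0, 0, 0, 0, 0, 0.96, -0.87, 0, 0, 0, 0, 0, 0.96, -0.87, 0, 0, 0, 0, 0]'

```text
t: 7.93
eef_pos: [0.5536, -0.0265, 0.1942]
tool_rot: [0.0, 0.929, 0.37, 0.0]
contact_force: [0.2, 0.3, 0.1]
gripper_width: 0.001
grasp_force: 0.0
```

>>> jog_arm --moves '[0.96, -0.87, 0, 0, 0, 0, 0, 0.96, -0.87, 0, 0, 0, 0, 0, 0.96, -0.87, 0, 0, 0, 0, 0, 0.96, -0.87, 0, 0, 0, 0, 0, 0.96, -0.87, 0, 0, 0, 0, 0, 0.96, -0.87, 0, 0, 0, 0, 0, 0.96, -0.87, 0, 0, 0, 0, 0, 0.96, -0.87, 0, 0, 0, 0, 0]'

```text
t: 8.6
eef_pos: [0.5696, 0.1803, 0.1941]
tool_rot: [0.0, 0.929, 0.37, 0.0]
contact_force: [0.5, 0.2, 0.5]
gripper_width: 0.003
grasp_force: 0.0
```

>>> jog_arm --moves '[0, 0, 0, 0, 0, -0.86, 0, 0, 0, 0, 0, 0, -0.86, 0, 0, 0, 0, 0, 0, -0.86, 0, 0, 0, 0, 0, 0, -0.86, 0, 0, 0, 0, 0, 0, -0.86, 0, 0, 0, 0, 0, 0, -0.86, 0, 0, 0, 0, 0, 0, -0.86, 0, 0, 0, 0, 0, 0, -0.86, 0]'

```text
t: 9.27
eef_pos: [0.5697, 0.179, 0.194]
tool_rot: [0.0, 0.814, 0.581, 0.0]
contact_force: [0.3, -0.1, 0.4]
gripper_width: 0.0
grasp_force: 0.0
```

Run:
```python
from h import *
print(get_obs()['eef_pos'])
s=read_camera('side')
cv2.imwrite('pics/e.png',s['color'][60:,200:600])
```

```text
[0.56966015 0.17901043 0.19403926]
```

View pics/e.png

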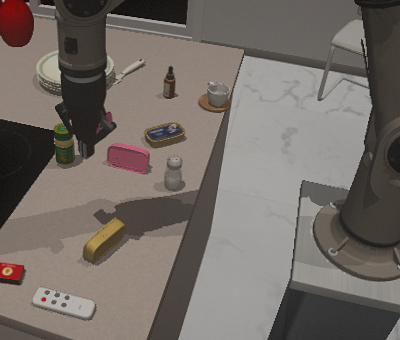

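tin_2 lies flat with its lid up at crop (165,134). The gripper is beyond tin_1 (crop 105,240). I descend and push.

>>> jog_arm --moves '[0, 0, 1, 0, 0, 0, 0, 0, 0, 1, 0, 0, 0, 0, 0, 0, 1, 0, 0, 0, 0, 0, 0, 1, 0, 0, 0, 0, 0, 0, 1, 0, 0, 0, 0, 0, 0, 1, 0, 0, 0, 0, 0, 0, 1, 0, 0, 0, 0, 0, 0, 1, 0, 0, 0, 0]'

```text
t: 9.98
eef_pos: [0.5696, 0.1791, 0.0331]
tool_rot: [0.0, 0.815, 0.579, 0.0]
contact_force: [0.3, -0.1, -0.0]
gripper_width: -0.001
grasp_force: 0.0
```

>>> jog_arm --moves '[0, -0.4, 0, 0, 0, 0, 0, 0, -0.4, 0, 0, 0, 0, 0, 0, -0.4, 0, 0, 0, 0, 0, 0, -0.4, 0, 0, 0, 0, 0, 0, -0.4, 0, 0, 0, 0, 0, 0, -0.4, 0, 0, 0, 0, 0, 0, 0, 0, 0, 0, 0, 0, 0, 0, 0, 0, 0, 0, 0]'

```text
t: 10.65
eef_pos: [0.5235, 0.1953, 0.0345]
tool_rot: [0.0, 0.814, 0.581, 0.0]
contact_force: [0.2, -0.0, -0.2]
gripper_width: 0.002
grasp_force: 0.0
```

>>> jog_arm --moves '[0, 0, -1, 0, 0, 0, 0, 0, 0, -1, 0, 0, 0, 0, 0, 0, -1, 0, 0, 0, 0, 0, 0, -1, 0, 0, 0, 0, 0, 0, -1, 0, 0, 0, 0, 0, 0, -1, 0, 0, 0, 0, 0, 0, -1, 0, 0, 0, 0, 0, 0, -1, 0, 0, 0, 0]'

```text
t: 11.32
eef_pos: [0.5241, 0.1946, 0.1952]
tool_rot: [0.0, 0.815, 0.58, 0.0]
contact_force: [0.5, -0.4, -0.2]
gripper_width: -0.0
grasp_force: 0.0
```

Run:
```python
from h import *
s=read_camera('side')
cv2.imwrite('pics/f.png',cv2.resize(s['color'][120:345,240:440],None,fx=2.6,fy=2.6,interpolation=cv2.INTER_CUBIC))
```

```text
(no output)
```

View pics/f.png

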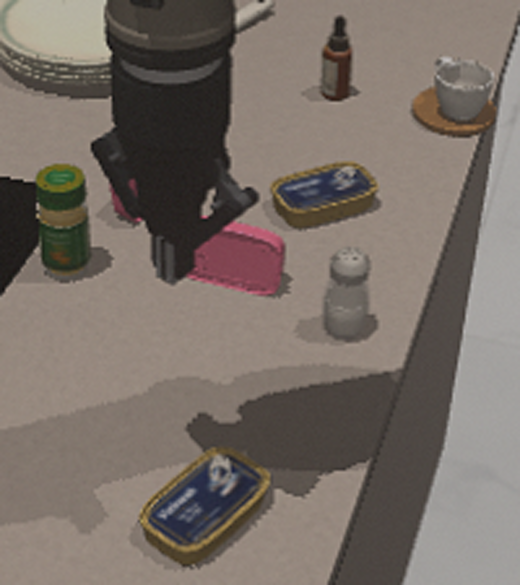

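Both tins lie flat with their lids up (crop 205,505 and 325,193), the bystanders are upright, and the gripper is clear.

```bash
python3 -c "
from station import *
print(hand_in())"
```

```text
the job is handed in; nothing more can be done
None
```

I handed the job in at about 11 s: both tins lie flat with their lids up, and the spice jar, salt shaker and dropper bottle are upright and untouched; the hand-in gave no verdict.

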